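# Check a drying chopping board with a moisture meter

## Task

The chopping board is drying on its sloped rest: check it with the black moisture meter from its stand. Lift the meter out, set its sprung foot inside the ring burnt into the board (not on the cross), with the meter square to the sloping board, and push lightly and without a jolt until the foot is about halfway in. Keep it still there for two seconds and finish that way, holding the meter against the board and not putting it down; leave the jar, shaker, tin and cup where they stand.

Things in the scene. Friction and masses are not known exactly. Their poses are not given: they have to be found in the camera images.
- meter_center (a point): Centre of the black case (half-way up it) of the moisture meter: a box 36 mm (its x) by 26 mm (its y) by 90 mm high (its z, the long axis, up as it stands), small screen on its -x face, in all 0.11 to 0.17 kg. A steel nose sleeve 16 mm across comes down 38 mm below the case, then the sprung foot. Fully out, the foot's flat underside is 105 mm below this point.
- meter: The whole moisture meter; its origin is the centre of the underside of the foot when the foot is fully out, on the long axis, 105 mm below meter_center; z is the long axis, pointing from the foot to the case.
- foot (a point): Centre of the flat underside of the meter's round steel foot, 12 mm across; it moves with the foot. z points along the meter's long axis, up into the case.
- plunger (a joint): How far the sprung foot is pushed in, in m: 0 fully out, 0.014 fully in (solid stop). A spring pushes it out: about 1 N starts it moving, 3 N is half-way, 5 N fully in.
- meter_stand: Grey stand, fixed: base 84 x 96 mm, top plate 66 x 90 mm, upper face 80 mm above the worktop, with a 20 mm hole in its middle. The meter's case rests on the plate, free on all sides, nose and foot hanging through the hole; the foot comes clear once the meter is raised 62 mm. Origin at the centre of the underside; z up.
- board_rest: Wooden drying rest with the wooden chopping board on it (300 mm wide, 200 mm up the slope, 22 mm thick), all fixed and counted as one. The board slopes 0.40 rad (23 degrees) from level, lower edge at the rest's -x side (towards the robot), upper edge at +x, up to 117 mm high. Origin on the worktop below the board's middle; y level, along the width; z up.
- ring_center (a point): Centre of the ring burnt into the board's upper face, 36 mm across (28 mm clear inside), flat, half-way up the slope, on either the left or the right half. z is square to the board and points out of its face, x points up the slope, y is level along the board's width.
- cross_mark: Centre of the other burnt mark, a cross 38 mm from end to end, on the other half of the board: not the spot to test.
- honey_jar: Honey jar with dark lid, 65 mm across, 86 mm high, at the back on the right; origin at the centre of its underside. Leave it standing.
- salt_shaker: Salt shaker, 44 mm across, 90 mm high, at the back on the right; origin at the centre of its underside. Leave it standing.
- small_tin: Small tin, 57 mm across, 72 mm high, to the left of the board; origin at the centre of its underside. Leave it standing.
- grey_cup: Grey tumbler, 74 mm across, 98 mm high, to the left of the board; origin at the centre of its underside. Leave it standing.
There are look-alikes about, which are no part of the job. There is more than one size of the meter; the job needs the larger.

How it is judged:
On the way, in this order (a step that is already met when the one before it is completed fails the run):
1. the meter is held by the gripper, clear of its stand, its foot higher than the stand's top plate (height (world z) of foot above 0.085 m and contact force between meter and meter_stand below 0.05 N and contact force between the fingers and meter above 2 N and contact force between meter and board_rest below 0.05 N), for 0.1 s.
2. the foot is inside the ring, meter square to the board, foot about halfway in, kept still there (distance between foot and ring_center below 0.01 m and angle between the z axis of foot and the z axis of ring_center, either way round below 0.175 rad and value of joint plunger between 0.003 and 0.0115 m and contact force between meter and board_rest between 0.8 and 6 N and contact force between the fingers and meter above 2 N and linear speed of meter below 0.02 m/s), for 1.5 s.
At the end, for the whole second after the job is handed in: The gripper holds the meter off its stand and still (under 20 mm/s), foot centre within 10 mm of the ring's centre, long axis within 0.175 rad of square to the board, foot pushed in 3 to 11.5 mm and pressing on the board with 0.8 to 6 N (all of step 2 and contact force between meter and meter_stand below 0.05 N); the arm keeps its last pose, push and grip.
It fails at once if the meter is jammed against the board or its rest with more than 12 N (contact force between meter and board_rest above 12 N).
It fails at once if the jar, shaker, tin or cup is shoved by more than 30 mm (distance of any of honey_jar, salt_shaker, small_tin, grey_cup from where it was at the start of the episode above 0.03 m).
It also fails if it takes over 38 s, if anything falls off the work surface, if the arm or the gripper's body presses on something with over 40 N, if the wrist force passes 120 N, or if a joint passes its speed limit or range.

## Robot

A 7-joint arm with a two-finger parallel gripper is mounted at the origin on a cart in front of the work surface, level with it; the furniture and walls round the work are solid. World frame = base frame: x ahead of the robot, y to its left, z up, the work surface at z = 0. Lengths are in m, angles in rad, forces in N, time in s.
With the tool pointing down it reaches from about 0.4 to 0.9 m from the base axis. Payload 5.5 kg.
Tool frame: the origin (TCP) lies midway between the tips of the shut fingers; the grasp point (between the pads) lies 19 mm behind it (manip.grip_depth is the distance from the TCP to the grasp point, in m); z points along the fingers, x is the direction in which the jaws open and shut, and the axes are right-handed (so a half turn about z gives the same grasp; the last joint's range is limited). The gripper opens to 92 mm and grips with 3 to 60 N. Pads are 19 mm wide; open, the fingers measure 130 mm over their backs; the gripper's body (75 mm by 190 mm) begins 47 mm behind the grasp point.
Start: joints at [-0.97, 0.501, -0.427, 1.55, 0.221, 1.138, -0.21], TCP at [0.215, 0.613, 0.227] pointing down, gripper open.
Joint ranges: [-2.88, 2.88], [-0.31, 2.03], [-1.54, 1.56], [0.2, 2.42], [-1.41, 4.55], [0.19, 2.02], [-2.57, 2.57]. Speed limits (rad/s): [2.57, 2.57, 3.14, 3.14, 3.14, 3.14, 3.14].

## Interface

Orientations are given as a unit quaternion [x, y, z, w].
In Python, from bench import manip, effector, viewer gives the robot as it stands. Calls block until the motion is done:
- manip.move_pose(position, orientation): joint-space move of the TCP to a pose.
- manip.servo_line(position, ori=None, vel=0.15): straight line of the TCP; ori=None keeps the orientation; vel is the mean speed in m/s.
- manip.movej(angles): joint-space move.
- effector.open_jaws() and effector.close(f_grip=None): open the fingers fully, or close them until they stop; f_grip is the grip in N (None keeps the last).
- manip.sleep(seconds).
- manip.solve_ik(position, orientation): joint angles nearest the present ones, or None.
- viewer.get_image(name): name is "scene" or "top" or "wrist"; returns the picture (384x512x3 uint8, red, green, blue); there is no depth.
- viewer.get_calibration(name): a dict with "vfov" (degrees; the focal length in pixels is half the picture's height over the tangent of half this angle, whatever the lens; pixels are square), "cx", "cy" (the principal point, pixels), "eye" and "attitude" of the camera in the world. Camera axes: x right, y down, z forward; pixel columns grow to the right and rows downward; lengths in m; the calibration is good to about 2 mm. A picture is of the moment at which its call begins: read the wrist's pose just before it. get_calibration takes no time and is no camera call; for the wrist camera it gives the pose at the moment of the call.
A pose or a line that the arm cannot do raises manip.PlanningError and nothing moves.
- manip.hand_in(): hands the job in, once; it reports no verdict.
Readings, each from a call of its own:
- manip.current_clock(): time.
- manip.current_q(): joint angles.
- manip.current_joint_velocities(): joint speeds.
- manip.current_tau(): joint torques, N m.
- manip.current_tool_pos(): TCP position.
- manip.current_tcp_rot(): TCP orientation.
- manip.current_force(): force on the tool from outside, world axes, zero at the start.
- manip.current_wrist_torque(): the same for the moment, N m.
- manip.current_finger_gap(): finger opening in m.
Only numpy, scipy, OpenCV 4.12 (cv2) and the standard library are available. Lean on these libraries where they do the work, as an engineer would, in place of code of your own. Each camera call takes 0.05 s, during which the arm holds its last target. There are 200 camera calls.

## Working session

There is one attempt and no reset: what is moved stays moved. The work goes in short steps, each a Python script; the robot and the scene stay as the last script left them, time stands still between calls to the robot, and variables do not carry over. Pictures are saved under pics/ and viewed, about 8 in all and at most 12, crops included, and the job is handed in when it is done.

```bash
mkdir -p pics; ls; python3 - <<'E'
from bench import manip, effector, viewer
import cv2, numpy as np
print(manip.current_clock(), manip.current_tool_pos(), manip.current_tcp_rot(), manip.grip_depth)
for n in ("scene","top","wrist"):
    im=viewer.get_image(n); cv2.imwrite(f"pics/{n}0.png",im[:,:,::-1]); print(n,viewer.get_calibration(n))
a=cv2.imread("pics/scene0.png");b=cv2.imread("pics/top0.png")
cv2.imwrite("pics/top0b.png",cv2.resize(b,(800,600),interpolation=cv2.INTER_CUBIC))
cv2.imwrite("pics/scene0b.png",cv2.resize(a,(800,600),interpolation=cv2.INTER_CUBIC))
E
```

```text
pics
0.0 [0.21523362 0.61259332 0.2256841 ] [ 8.15892749e-01  5.78202470e-01 -8.02576862e-04  5.30569643e-04] 0.0188
scene {'vfov': 45.788435762256256, 'cx': 255.61809028747402, 'cy': 194.96315401400105, 'eye': array([-0.32713176, -0.32546788,  0.88235874]), 'attitude': array([ 0.77596201, -0.46196543,  0.22966502, -0.36293923])}
top {'vfov': 54.6676282828929, 'cx': 257.48863676634943, 'cy': 189.8994036113043, 'eye': array([0.36497275, 0.11051437, 1.37515175]), 'attitude': array([-0.69543627,  0.71509158, -0.05076141,  0.04935285])}
wrist {'vfov': 69.82037908656797, 'cx': 256.9241377692769, 'cy': 192.77652698589694, 'eye': array([0.14581077, 0.63702306, 0.38463114]), 'attitude': array([0.80796462, 0.5730621 , 0.07875144, 0.11221054])}
```

View pics/top0b.png

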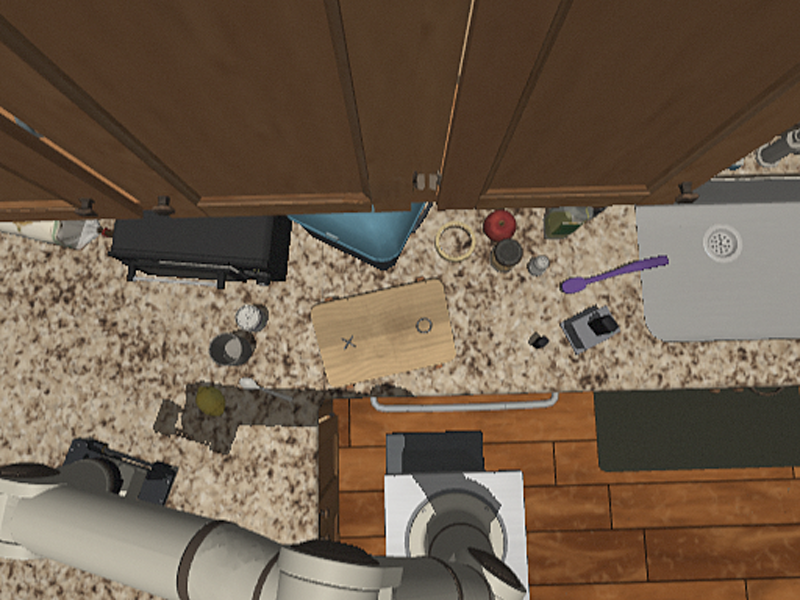

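View pics/scene0b.png

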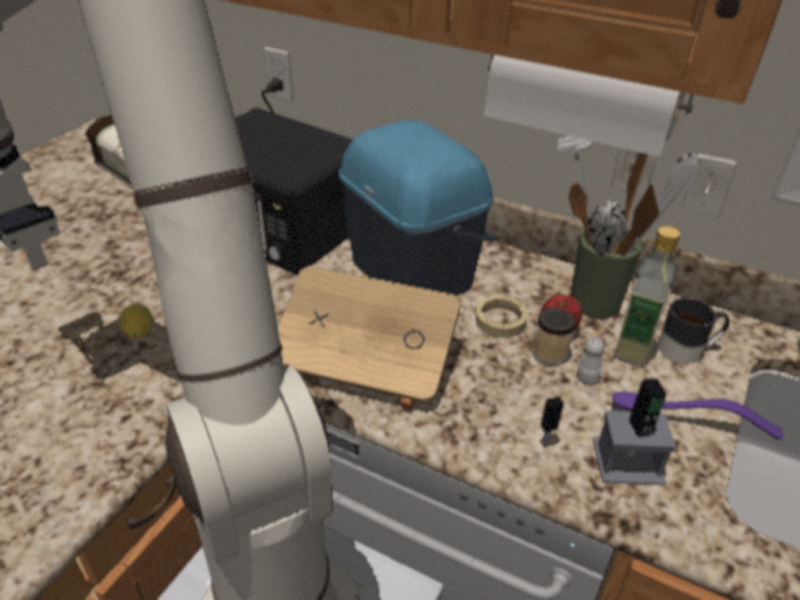

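The top view shows the large meter on its stand at about (603,325) in the enlarged picture, with the small look-alike at (538,341). The ring is on the right half of the board at (424,325) and the cross is at (349,342). In the scene view the meter is at (650,405), with its screen facing right, and the ring is at (414,339).

```bash
cat > h.py <<'E'
from bench import manip, effector, viewer
import cv2, numpy as np
from scipy.spatial.transform import Rotation as R
def ray(c,u,v):
    f=192/np.tan(np.radians(c['vfov'])/2)
    d=R.from_quat(c['attitude']).apply([(u-c['cx'])/f,(v-c['cy'])/f,1.0]); return np.array(c['eye']),d/np.linalg.norm(d)
def onz(c,u,v,z):
    e,d=ray(c,u,v); return e+d*(z-e[2])/d[2]
def tri(*crs):
    A=np.zeros((3,3));b=np.zeros(3)
    for e,d in crs:
        P=np.eye(3)-np.outer(d,d);A+=P;b+=P@e
    p=np.linalg.solve(A,b); return p,[np.linalg.norm((np.eye(3)-np.outer(d,d))@(p-e)) for e,d in crs]
def proj(c,p):
    f=192/np.tan(np.radians(c['vfov'])/2)
    q=R.from_quat(c['attitude']).inv().apply(np.asarray(p)-c['eye']); return np.array([c['cx']+f*q[0]/q[2],c['cy']+f*q[1]/q[2]])
def dark(im,x0,y0,x1,y1,th):
    g=cv2.cvtColor(im,cv2.COLOR_BGR2GRAY)[y0:y1,x0:x1]; m=(g<th).astype(np.uint8)
    n,l,s,ce=cv2.connectedComponentsWithStats(m)
    return [(s[i].tolist(),(ce[i]+[x0,y0]).round(2).tolist()) for i in range(1,n) if s[i][4]>8]
E
python3 - <<'E'
from h import *
T=cv2.imread("pics/top0.png");S=cv2.imread("pics/scene0.png")
ct,cs=viewer.get_calibration("top"),viewer.get_calibration("scene")
for th in (90,110): 
  print('T',dark(T,262,198,282,218,th)); print('S',dark(S,252,205,278,228,th))
# board contour in top
hsv=cv2.cvtColor(T,cv2.COLOR_BGR2HSV); m=cv2.inRange(hsv,(8,60,120),(25,200,255))[170:255,190:300]
m=cv2.morphologyEx(m,cv2.MORPH_CLOSE,np.ones((9,9)));k=max(cv2.findContours(m,0,1)[0],key=cv2.contourArea)
print(cv2.boxPoints(cv2.minAreaRect(k))+[190,170],cv2.minAreaRect(k))
print(cv2.approxPolyDP(k,4,True).reshape(-1,2)+[190,170])
a=cv2.resize(T[185:235,330:405],None,fx=8,fy=8,interpolation=2)
b=cv2.resize(S[230:315,370:440],None,fx=6,fy=6,interpolation=2)
w=np.zeros((400,600+420*400//510,3),np.uint8)
b2=cv2.resize(b,(420*400//510,400));w[:, :600]=a;w[:,600:]=b2
cv2.imwrite("pics/crop1.png",cv2.resize(w,(800,int(400*800/w.shape[1]))))
print(w.shape)
for z in (0.10,):print(onz(ct,603*.64,318*.64,0.17),onz(ct,586*.64,330*.64,0.08))
E
```

```text
T [([4, 7, 4, 8, 11], [267.18, 208.73])]
S []
T [([4, 5, 11, 10, 42], [270.83, 207.57])]
S [([6, 6, 14, 12, 49], [264.33, 215.67])]
[[190. 170.]
 [299. 170.]
 [299. 254.]
 [190. 254.]] ((54.5, 42.0), (84.0, 109.0), 90.0)
[[190 170]
 [190 249]
 [223 248]
 [236 254]
 [240 245]
 [254 245]
 [263 254]
 [299 254]
 [299 170]]
(400, 929, 3)
[ 0.48034161 -0.31160268  0.17      ] [ 0.4631032  -0.30306459  0.08      ]
```

View pics/crop1.png

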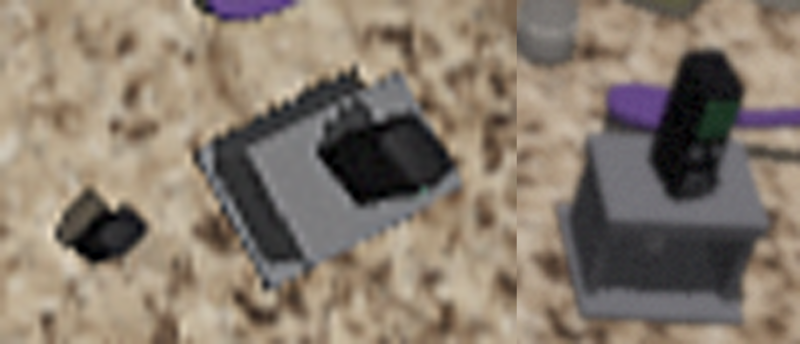

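```bash
python3 - <<'E'
from h import *
T=cv2.imread("pics/top0.png");S=cv2.imread("pics/scene0.png")
ct,cs=viewer.get_calibration("top"),viewer.get_calibration("scene")
print('cross T',dark(T,214,208,232,230,110),'S',dark(S,194,194,214,214,110))
ring=tri(ray(ct,271.2,208.0),ray(cs,264.6,216.6)); print('ring',ring)
cross=tri(ray(ct,349*.64,342*.64),ray(cs,319*.64,318.5*.64)); print('cross',cross)
v=cross[0]-ring[0]; yaw=np.arctan2(-v[0],v[1]); print('board yaw',yaw, np.linalg.norm(v))
# meter top centre (crop px -> image) on z=.17 ; two views
k=929/800/8
print('meter top', onz(ct,330+400*k,185+155*k,.17))
# plate upper edge in top
a=onz(ct,330+250*k,185+150*k,.08);b=onz(ct,330+400*k,185+75*k,.08);c=onz(ct,330+302*k,185+262*k,.08)
print(a,b,c,np.linalg.norm(a-b),np.linalg.norm(a-c),np.degrees(np.arctan2(*(a-c)[[1,0]])))
cw=viewer.get_calibration("wrist");Rt=R.from_quat(manip.current_tcp_rot())
print('cam in tool',Rt.inv().apply(cw['eye']-manip.current_tool_pos()),(Rt.inv()*R.from_quat(cw['attitude'])).as_matrix().round(3))
n=np.array([-np.sin(.4)*np.cos(yaw),-np.sin(.4)*np.sin(yaw),np.cos(.4)])
for my in np.radians([27]):
  for t in range(4):
    down=R.from_euler('z',my+t*np.pi/2)*R.from_euler('x',np.pi)
    q=manip.solve_ik([.475,-.30,.116],down.as_quat());q1=manip.solve_ik([.475,-.30,.30],down.as_quat())
    print(t,q if q is None else np.round(q,2),None if q1 is None else np.round(q1,2))
for t in np.radians(np.arange(0,360,30)):
    f=R.from_euler('z',yaw)*R.from_euler('y',-.4)*R.from_euler('z',t)*R.from_euler('x',np.pi)
    q=manip.solve_ik(ring[0]+n*.09,f.as_quat());print('final',np.degrees(t).round(),q if q is None else np.round(q,2))
E
```

```text
cross T [([5, 7, 7, 8, 21], [222.19, 218.14])] S [([8, 6, 8, 5, 21], [204.52, 202.38])]
ring (array([0.48476229, 0.05871226, 0.0789262 ]), [np.float64(0.0004914712993670884), np.float64(0.000491471299367097)])
cross (array([0.45145486, 0.22678422, 0.07809625]), [np.float64(0.00047876418847313474), np.float64(0.0004787641884731136)])
board yaw 0.19563881114723305 0.1713425153627558
meter top [ 0.46715351 -0.31757632  0.17      ]
[ 0.47945106 -0.27357965  0.08      ] [ 0.51565394 -0.35271872  0.08      ] [ 0.42206245 -0.2958924   0.08      ] 0.0870266612979508 0.06157362786323237 21.246133030600184
cam in tool [-0.00036018 -0.07358149 -0.15871758] [[ 1.     0.001  0.   ]
 [-0.001  0.962  0.272]
 [-0.    -0.272  0.962]]
0 [ 0.13  0.49  0.49  1.89 -0.3   0.83  1.25] [-0.03  0.29  0.67  1.72 -0.19  1.2   1.16]
1 [ 1.3   0.72 -1.08  1.85  0.75  1.04  1.95] [ 1.44  0.55 -1.29  1.67  0.54  1.34  2.1 ]
2 [-0.16  0.62  0.91  1.9  -0.61  0.92 -1.63] [-0.34  0.43  1.14  1.73 -0.41  1.25 -1.78]
3 [-0.11  0.59  0.83  1.9  -0.55  0.9  -0.11] [-0.03  0.29  0.67  1.72 -0.19  1.2  -0.41]
final 0.0 [-0.18  0.    0.01  2.42 -0.04  0.32  0.07]
final 30.0 [-0.18  0.    0.01  2.42 -0.04  0.32  0.59]
final 60.0 [ 0.26  0.02 -0.43  2.41 -0.02  0.32  1.1 ]
final 90.0 [-0.26  0.    0.1   2.42 -0.04  0.32  1.64]
final 120.0 [-0.25  0.    0.09  2.42 -0.04  0.32  2.16]
final 150.0 None
final 180.0 None
final 210.0 [-0.18  0.    0.01  2.42 -0.04  0.32 -2.55]
final 240.0 [-0.18  0.    0.01  2.42 -0.04  0.32 -2.03]
final 270.0 [-0.18  0.    0.01  2.42 -0.04  0.32 -1.5 ]
final 300.0 [-0.18  0.    0.01  2.42 -0.04  0.32 -0.98]
final 330.0 [-0.18  0.    0.01  2.42 -0.04  0.32 -0.46]
```

```bash
python3 - <<'E'
from h import *
down=(R.from_euler('z',np.radians(27-90))*R.from_euler('x',np.pi)).as_quat()
for i,p in enumerate([[.47,.08,.30],[.467,-.315,.28]]):
    manip.move_pose(p,down); manip.sleep(.2)
    c=viewer.get_calibration("wrist"); im=viewer.get_image("wrist")[:,:,::-1]; cv2.imwrite(f"pics/w{i}.png",im)
    np.save(f"pics/w{i}.npy",c,allow_pickle=True); print(manip.current_clock(),manip.current_tool_pos(),manip.current_q().round(2),c['eye'])
a=cv2.imread("pics/w0.png");b=cv2.imread("pics/w1.png")
cv2.imwrite("pics/w0b.png",a);cv2.imwrite("pics/w1b.png",cv2.resize(b,(800,600),interpolation=2))
E
```

```text
2.5333 [0.46993351 0.0805101  0.29982204] [-0.36  0.08  0.14  1.9  -0.01  1.16 -1.31] [0.53501695 0.1138677  0.45850122]
4.25 [ 0.46762104 -0.31402378  0.28005916] [ 0.11  0.29  0.54  1.74 -0.16  1.16 -0.41] [ 0.53267268 -0.28062967  0.43877472]
```

View pics/w0b.png

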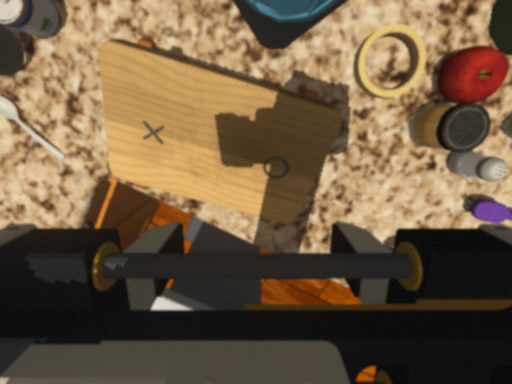

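View pics/w1b.png

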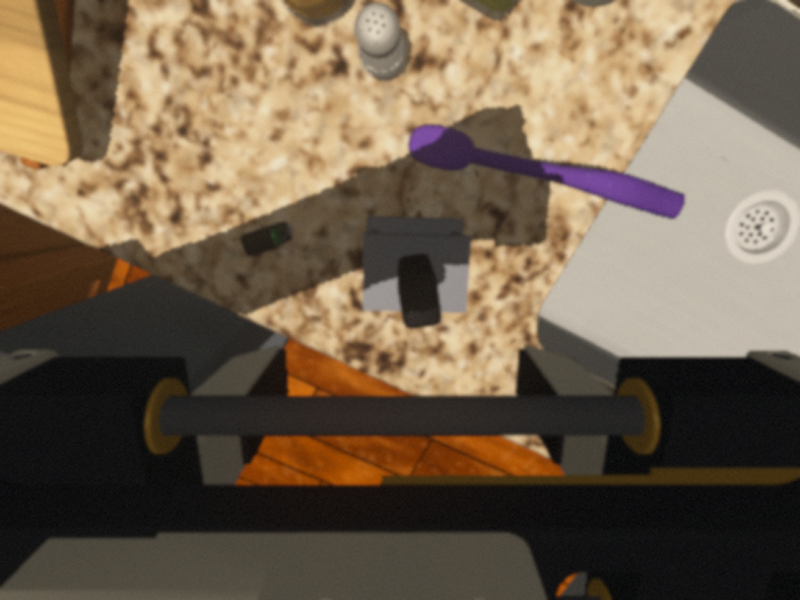

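w0 shows the ring at (275,167) and the cross at (152,131). w1 shows the stand at about (415,265) and the meter at (420,290) leaning downward in the picture, with its top face at the lower end. The look-alike lies at (266,237). I'll enlarge the meter with the contrast raised.

```bash
python3 - <<'E'
from h import *
b=cv2.imread("pics/w1.png")[130:220,220:310]
g=np.clip(255*(b/255.)**.45,0,255).astype(np.uint8)
cv2.imwrite("pics/w1c.png",cv2.resize(g,(600,600),interpolation=2))
c0,c1=[np.load(f"pics/w{i}.npy",allow_pickle=True).item() for i in (0,1)]
ct=viewer.get_calibration("top")
W=cv2.imread("pics/w0.png"); g=cv2.cvtColor(W,cv2.COLOR_BGR2GRAY)[150:185,258:294]
loc=cv2.adaptiveThreshold(g,255,cv2.ADAPTIVE_THRESH_MEAN_C,1,15,8); k=max(cv2.findContours(loc,0,1)[0],key=cv2.contourArea)
e=cv2.fitEllipse(k); print(e); u=np.array(e[0])+[258,150]
cs=viewer.get_calibration("scene")
print('ring',tri(ray(c0,*u),ray(ct,271.2,208.)),tri(ray(c0,*u),ray(cs,264.6,216.6),ray(ct,271.2,208.)),onz(c0,*u,.079))
cr=tri(ray(c0,152.5,131.5),ray(ct,349*.64,342*.64),ray(cs,319*.64,318.5*.64));print(cr)
E
```

```text
((14.630791664123535, 18.47296142578125), (26.792217254638672, 29.11400604248047), 94.03374481201172)
ring (array([0.48275172, 0.0613282 , 0.09009726]), [np.float64(0.0018888484138021946), np.float64(0.0018888484138022252)]) (array([0.48288388, 0.05953531, 0.08049015]), [np.float64(0.003142712619729649), np.float64(0.0020466990116224004), np.float64(0.001519482812986522)]) [0.48045186 0.06155663 0.079     ]
(array([0.45138572, 0.22768298, 0.07856507]), [np.float64(0.001906637122935834), np.float64(0.000581607677666284), np.float64(0.0014247543444606606)])
```

View pics/w1c.png

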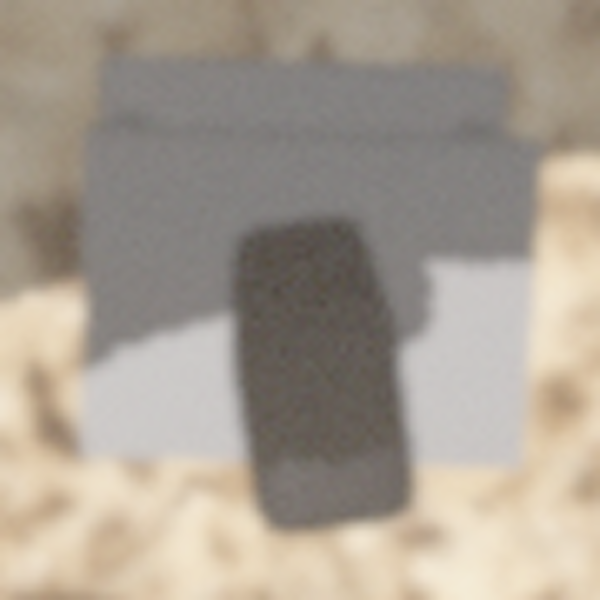

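The crop shows the plate edges nearly along the picture's axes. The meter's top face reaches its far edge at (268,527)–(410,512), and its sides run up through (245,380) and (393,350), so the meter is turned about 8° from the stand. Next I'll project these points and check that the grasp and final poses are reachable.

```bash
python3 - <<'E'
from h import *
c1=np.load("pics/w1.npy",allow_pickle=True).item()
P=lambda x,y,z=.17: onz(c1,220+x/6.667,130+y/6.667,z)
fl,fr,sl,sr=P(268,527),P(410,512),P(245,380),P(393,350)
print('width',np.linalg.norm(fl-fr))
y1=np.arctan2(*(sl-fl)[[1,0]]);y2=np.arctan2(*(sr-fr)[[1,0]]);y3=np.arctan2(*(fl-fr)[[1,0]])-np.pi/2
print(np.degrees([y1,y2,y3]))
yaw=(y1+y2)/2; m=(fl+fr)/2+.018*np.array([np.cos(yaw),np.sin(yaw),0]);print('meter top',m)
A,B,C,D=[P(x,y,.08) for x,y in((85,130),(535,145),(80,460),(520,465))]
print('stand c',(A+B+C+D)/4,np.linalg.norm(A-B),np.linalg.norm(A-C),np.degrees(np.arctan2(*(A-C)[[1,0]])))
# predicted base of +x face & corners for check
for z in(.17,.08):
  for sx,sy in((18,13),(18,-13),(-18,13),(-18,-13)):
    p=m+R.from_euler('z',yaw).apply([sx/1e3,sy/1e3,0]);p[2]=z;print(z,sx,sy,((proj(c1,p)-[220,130])*6.667).round())
ring=np.array([.4835,.060,.0785]);by=np.arctan2(-(.4513-.4835),.2272-.060);print('board yaw',by)
q0=manip.current_q()
for tilt in (.4,.33,.28):
  for h in (.003,):
    for s in (0,.02,.04):
      out=[]
      for t in np.radians(np.arange(-120,121,30)):
        B=R.from_euler('z',by)*R.from_euler('y',-.4); f=R.from_euler('z',by)*R.from_euler('y',-tilt)*R.from_euler('z',t)*R.from_euler('x',np.pi)
        pos=ring+B.apply([0,0,-.007+s])+B.apply([0,0,.105+h])+f.apply([0,0,manip.grip_depth])
        q=manip.solve_ik(pos,f.as_quat()); out.append(None if q is None else (round(q[3],2),round(q[5],2),round(q[6],2)))
      print(tilt,s,out)
E
```

```text
width 0.02206890086821666
[35.76537958 34.22264628 33.55523353]
meter top [ 0.47171466 -0.32499073  0.17      ]
stand c [ 0.46867441 -0.32629742  0.08      ] 0.08774583441958664 0.06723615696487699 24.920410259872
0.17 18 13 [223. 305.]
0.17 18 -13 [396. 282.]
0.17 -18 13 [256. 530.]
0.17 -18 -13 [422. 509.]
0.08 18 13 [229. 208.]
0.08 18 -13 [360. 190.]
0.08 -18 13 [254. 383.]
0.08 -18 -13 [382. 366.]
board yaw 0.19025446953702438
0.4 0 [(np.float64(2.42), np.float64(0.29), np.float64(-2.08)), (np.float64(2.42), np.float64(0.29), np.float64(-1.55)), (np.float64(2.42), np.float64(0.29), np.float64(-1.03)), (np.float64(2.42), np.float64(0.29), np.float64(-0.51)), (np.float64(2.42), np.float64(0.29), np.float64(0.02)), (np.float64(2.42), np.float64(0.29), np.float64(0.54)), (np.float64(2.42), np.float64(0.29), np.float64(1.07)), (np.float64(2.4), np.float64(0.32), np.float64(1.26)), (np.float64(2.4), np.float64(0.32), np.float64(1.79))]
0.4 0.02 [(np.float64(2.4), np.float64(0.35), np.float64(-2.0)), (np.float64(2.41), np.float64(0.35), np.float64(-1.5)), (np.float64(2.42), np.float64(
[... 3272 characters left out ...]
float64(0.56)), (np.float64(2.34), np.float64(0.51), np.float64(1.08)), (np.float64(2.34), np.float64(0.51), np.float64(1.6)), (np.float64(2.3), np.float64(0.53), np.float64(1.91))]
0.28 0.04 [(np.float64(2.33), np.float64(0.57), np.float64(-2.09)), (np.float64(2.33), np.float64(0.57), np.float64(-1.56)), (np.float64(2.33), np.float64(0.57), np.float64(-1.04)), (np.float64(2.33), np.float64(0.57), np.float64(-0.51)), (np.float64(2.33), np.float64(0.57), np.float64(0.01)), (np.float64(2.33), np.float64(0.57), np.float64(0.53)), (np.float64(2.33), np.float64(0.57), np.float64(1.05)), (np.float64(2.33), np.float64(0.57), np.float64(1.58)), (np.float64(2.35), np.float64(0.63), np.float64(1.71))]
```

```bash
python3 - <<'E'
from h import *
q=(R.from_euler('z',np.radians(34.5-90))*R.from_euler('x',np.pi)).as_quat()
p=np.array([.470,-.3255,.111])
manip.move_pose(p+[0,0,.12],q); manip.servo_line(p,q,vel=.12)
print(manip.current_tool_pos(),manip.current_force())
effector.close(30); manip.sleep(.2)
print('gap',manip.current_finger_gap(),manip.current_force(),manip.current_tool_pos())
manip.servo_line(p+[0,0,.135],q,vel=.12); manip.sleep(.3)
print('gap',manip.current_finger_gap(),manip.current_force(),manip.current_clock())
S=viewer.get_image("scene")[:,:,::-1];c=viewer.get_calibration("scene")
u=proj(c,manip.current_tool_pos()).astype(int);print(u)
y,x=max(u[1]-70,0),min(max(u[0]-80,0),352)
cv2.imwrite("pics/s1.png",cv2.resize(S[y:y+150,x:x+160],(640,600),interpolation=2));print(x,y)
E
```

```text
[ 0.47058674 -0.32595895  0.1118513 ] [ 0.61319682 -0.02046921  0.04930609]
gap 0.02580353341626712 [ 1.61062732  0.05060695 -0.68255337] [ 0.47001068 -0.32549442  0.11097365]
gap 0.025804070626834378 [ 1.30755004  0.07948674 -1.20981739] 8.525
[427 221]
347 151
```

View pics/s1.png

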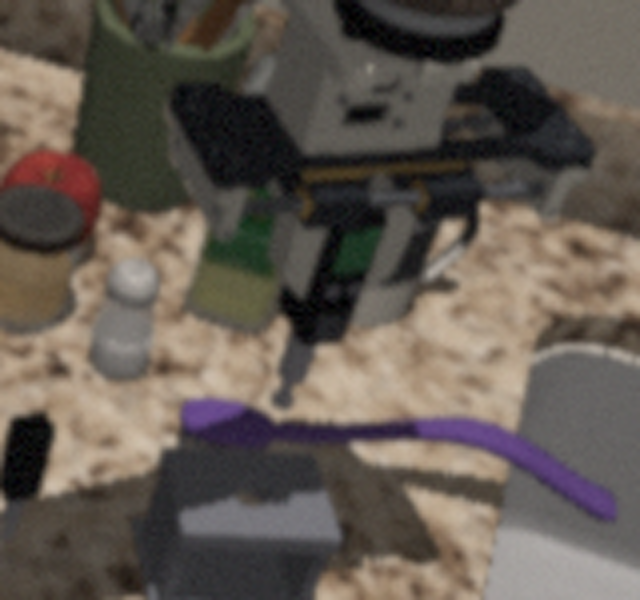

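The meter is gripped (gap 25.8 mm) and clear of the stand, standing straight, with its foot at about (283,400) in the crop. I'll carry it to just off the ring.

```bash
cat >> h.py <<'E'
ring=np.array([.4835,.060,.0785]);by=.190;tilt=.36
B=R.from_euler('z',by)*R.from_euler('y',-.4)
F=R.from_euler('z',by)*R.from_euler('y',-tilt)*R.from_euler('z',np.radians(34.5-90)-by)*R.from_euler('x',np.pi)
def target(s,d=(0,0)):  # foot (fully out) s off the board along its normal, offset d in board xy
    return ring+B.apply([d[0],d[1],s])+F.apply([0,0,-.091])
E
python3 - <<'E'
from h import *
c=viewer.get_calibration("scene"); print('foot pred',proj(c,manip.current_tool_pos()-[0,0,.091]),'seen 417.75,251')
manip.move_pose(target(.06),F.as_quat()); print(manip.current_clock())
manip.servo_line(target(.02),F.as_quat(),vel=.06); manip.sleep(.4)
print(manip.current_clock(),manip.current_q().round(3),manip.current_force(),manip.current_tool_pos()-target(.02))
for n in("scene","top","wrist"):
    cv2.imwrite(f"pics/{n}2.png",viewer.get_image(n)[:,:,::-1])
foot=manip.current_tool_pos()+R.from_quat(manip.current_tcp_rot()).apply([0,0,.091])
ct=viewer.get_calibration("top")
print('foot',foot,'scene',proj(c,foot),'ring',proj(c,ring),'top',proj(ct,foot))
S=cv2.imread("pics/scene2.png");T=cv2.imread("pics/top2.png")
w=np.hstack([cv2.resize(S[165:245,225:305],(400,400),interpolation=2),cv2.resize(T[170:250,230:310],(400,400),interpolation=2)])
cv2.imwrite("pics/c2.png",w)
E
```

```text
foot pred [416.42604077 251.53196475] seen 417.75,251
9.9833
11.2 [-0.249 -0.038  0.075  2.383 -0.007  0.436 -1.136] [-0.12794152 -0.32694382 -0.35768908] [8.85089353e-05 1.71079480e-05 2.34565565e-04]
foot [0.4759014  0.05855127 0.0970358 ] scene [263.15750842 213.43727335] ring [263.75939939 216.85064815] top [271.64541144 209.99645858]
```

View pics/c2.png

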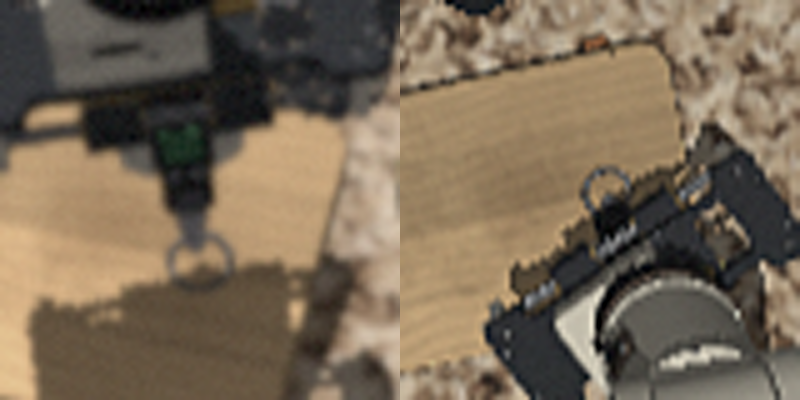

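The left crop (scene) shows the foot tip at (193,243), which matches the prediction to within 0.5 px. The ring's centre is at (201,262), about 1 px right of where I assumed. I'll shift the target by about 2 mm and press in small steps while reading the force.

```bash
sed -i 's/^ring=.*;by/ring=np.array([.4848,.0582,.0785]);by/' h.py; python3 - <<'E'
from h import *
n=B.apply([0,0,1]); q=F.as_quat()
manip.servo_line(target(.012),q,vel=.04); manip.sleep(.4)
f0=np.mean([manip.current_force() for _ in range(5)],0)
s=.012
while s>-.016:
    s-=.001; manip.servo_line(target(s),q,vel=.012); manip.sleep(.12)
    f=(manip.current_force()-f0)@n; print(round(s,4),round(f,2),end='; ')
    if f>2.7: break
manip.sleep(.5)
d=manip.current_force()-f0; print('\n',manip.current_clock(),d@n,d,manip.current_tool_pos()-target(s),manip.current_finger_gap())
foot=manip.current_tool_pos()+F.apply([0,0,.091])
c=viewer.get_calibration("scene");print(proj(c,ring))
S=viewer.get_image("scene")[:,:,::-1]; cv2.imwrite("pics/c3.png",cv2.resize(S[165:245,225:305],(600,600),interpolation=2))
E
```

```text
0.011 0.01; 0.01 -0.2; 0.009 -0.05; 0.008 0.2; 0.007 0.2; 0.006 -0.05; 0.005 -0.47; 0.004 -0.19; 0.003 0.09; 0.002 0.63; 0.001 -0.39; -0.0 0.23; -0.001 1.06; -0.002 1.06; -0.003 2.72; 
 18.1167 1.5057167294015859 [-0.61387931 -0.23084086  1.36145776] [ 1.62665466e-06 -1.91475150e-05  1.16575880e-06] 0.026064564436021273
[264.58806516 216.78618392]
```

View pics/c3.png

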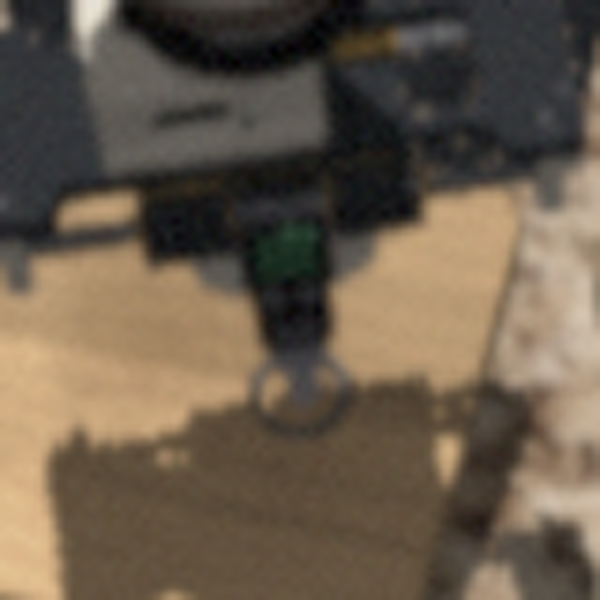

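The foot tip at (303,398) sits at the ring's centre (301,393). The settled force is about 1.5 N, so I'll continue gently to about 3 N, using averaged readings.

```bash
python3 - <<'E'
from h import *
n=B.apply([0,0,1]); q=F.as_quat(); f0n=None
def favg(k=8):
    a=[]
    for _ in range(k): manip.sleep(.05); a.append(manip.current_force()@n)
    return np.mean(a),np.std(a)
base=favg(); print(base)
s=-.003
for s in (-.004,-.005,-.006,-.007):
    manip.servo_line(target(s),q,vel=.01); m=favg(); print(s,round(m[0]-base[0],2),round(m[1],2))
    if m[0]-base[0]>2.2: break
print(manip.current_clock(),manip.current_finger_gap(),np.abs(manip.current_joint_velocities()).max(),manip.current_tool_pos()-target(s))
E
```

```text
(np.float64(0.7565028620762373), np.float64(0.42490922614236115))
-0.004 0.36 0.48
-0.005 0.53 0.34
-0.006 0.74 0.59
-0.007 1.13 0.49
21.1667 0.025717550149455377 0.0013818663097226963 [-5.44644106e-05 -3.43410189e-05 -3.57547043e-05]
```

The force rises 0.28 N per mm, which matches the foot's spring. That means there is no slip, and the foot is about 6–7 mm in. I'll hold for 2 s, then hand in.

```bash
python3 - <<'E'
from h import *
n=B.apply([0,0,1]);a=[]
for _ in range(22): manip.sleep(.1); a.append(manip.current_force()@n)
print(np.mean(a),np.std(a),manip.current_clock(),manip.current_finger_gap(),manip.current_tool_pos()-target(-.007))
S=viewer.get_image("scene")[:,:,::-1]; cv2.imwrite("pics/c4.png",cv2.resize(S[165:245,225:305],(600,600),interpolation=2))
E
```

```text
2.015324781485074 0.5270673023543442 23.3667 0.025964175911286386 [8.59197757e-07 1.05600587e-05 1.12882483e-05]
```

View pics/c4.png

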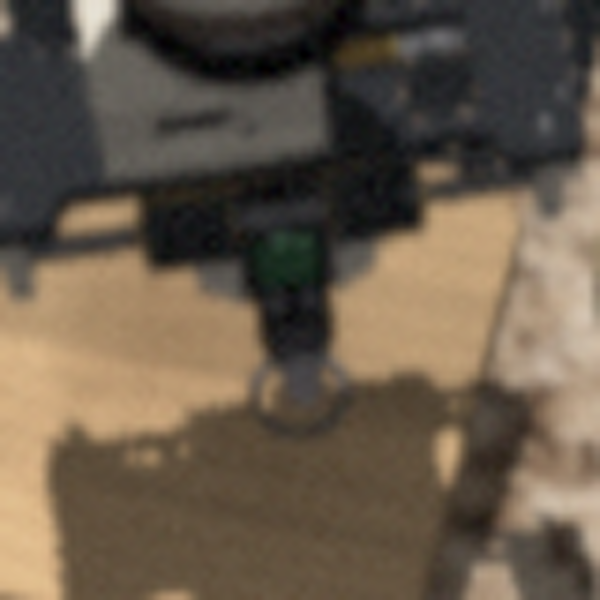

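The foot is still in the ring at about (302,398), with the ring's centre at (301,393). The sleeve has moved down, so the foot is partly pushed in, and everything is still. Handing in.

```bash
python3 -c "
from bench import manip
manip.hand_in(); print(manip.current_clock())"
```

```text
the job is handed in; nothing more can be done
the job is handed in; nothing more can be done
```

I lifted the larger meter off its stand, set its foot in the ring on the right half of the board, pushed it in slowly and held it still for over 2 s. I handed the job in at about 23.4 s on the robot's clock, with the meter still held against the board.

**Last checks**
- **Position:** the last scene picture shows the foot within about 2 mm of the ring's centre.
- **Squareness:** I set the meter about 0.04 rad off square on purpose, to keep joint 4 away from its limit; the allowance is 0.175 rad.
- **Push:** the force rose about 0.28 N per mm, which matches the foot's spring, so the meter did not slip in the grip. From the travel since contact, the foot is about 6–7 mm in, with roughly 2.6–2.9 N on the board.
- **Grip:** the finger gap stayed at about 26 mm throughout.

**Less certain**
- **Force reading:** it is noisy, at ±0.5 N, so I judged the depth from the force slope and travel rather than the absolute force.
- **Ring position:** the estimate from the wrist camera, partly in shadow, differed by about 5 mm from the other two cameras. I used the other two, and the final picture agrees with them.
- **Jar, shaker, tin and cup:** I did not measure these again at the end; the planned path stayed clear of them.

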